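Find the socket that fits the microscope stand's nut

ROBOT

A 6-joint arm with a two-finger parallel gripper is mounted at the origin on the work surface. World frame = base frame: x ahead of the robot, y to its left, z up, the work surface at z = 0. Lengths are in m, angles in degrees, forces in N, time in s.
With the tool pointing down it reaches from about 0.3 to 0.75 m from the base axis. Payload 8.5 kg.
Tool frame: the origin (TCP) lies on the centre line of the jaws, within the pads' length; the fingertips stand 19 mm ahead of it and the grasp point (between the pads) is the TCP (env.tcp_to_tips is the z of the fingertips in the tool frame, in m); z points along the fingers, y is the line along which they close (so a half turn about z gives the same grasp; the last joint's range is limited). The gripper opens to 85 mm and grips with 20 to 120 N. Pads are 22 mm wide; open, the fingers measure 114 mm over their backs; the gripper's body (76 mm by 85 mm) begins 54 mm behind the grasp point. The pads swing forward as they close: fully open they stand 13 mm farther back than shut.
Start: joints at [-85.388, 21.807, 74.336, -0, 83.858, -12.336], TCP at [0.16, -0.526, 0.25] pointing down, gripper open.
Joint ranges: [-178.18, 178.18], [-50.72, 133.34], [12.68, 142.11], [-81.47, 261.47], [9.98, 163.14], [-165.26, 165.26]. Speed limits (degrees/s): [136.94, 136.94, 180, 180, 180, 180].

INTERFACE

Orientations are given as a 3x3 rotation matrix whose columns are the frame's x, y, z axes.
In Python, from rig import env gives the robot as it stands.
- The arm moves only by the tool servo_tool, never from a script. Its argument "steps" is a list of rows, each an object of numbers: "tx", "ty", "tz": the shift along the world's x, y, z in cm; "yaw": the turn about the world's z in degrees; "claw": the finger opening in cm, from 0 to 8.54. In form: [{"tx": .., "ty": .., "tz": .., "yaw": .., "claw": ..}, ...]. A call has 1 to 20 rows; each row shifts and turns the commanded pose from where the row before left it; what a row does not reach is not made up. A row lasts 1/10 s, in which the tool goes at most 50 mm and 8.59 degrees, less where a joint would pass 70% of its speed; a pose out of reach is approached as far as the arm can. A call with a gripper value outside its range is refused whole. The fingers move at their own pace and stop on an object; "newtons" is the grip in N (left out, the last holds). Time passes only in rows, so rows that do not move let the fingers close. It gives the time, the measured TCP pose, the force, the opening and the grip force at its end, in the units of the state.
- env.observe(): the state, without advancing time (a new reading comes with each control period).
- env.get_image(name): name is "scene" or "top" or "wrist"; returns (picture, depth): 420x560x3 uint8, red, green, blue; 420x560 float32, m along the optical axis (not along the pixel's ray), 0 where there is no reading.
- env.camera_model(name): a dict with "fovy" (degrees; the focal length in pixels is half the picture's height over the tangent of half this angle, whatever the lens; pixels are square), "cx", "cy" (the principal point, pixels), "T" (4x4, takes a point from camera to world coordinates). Camera axes: x right, y down, z forward; pixel columns grow to the right and rows downward; lengths in m; the calibration is good to about 2 mm. A picture is of the moment at which its call begins: read the wrist's pose just before it. camera_model takes no time and is no camera call; for the wrist camera it gives the pose at the moment of the call.
- env.close_job(): hands the job in; it is judged then, once.
The state is a dict: "time_s": time; "q": joint angles; "qvel": joint speeds; "joint_efforts": joint torques, N m; "position": TCP position; "tool_rot": TCP orientation; "ft_force": force on the tool from outside, world axes, zero at the start; "wrist_torque": the same for the moment, N m; "grip_width": finger opening in m; "gripper_force": force on a finger pad.
Only numpy, scipy, OpenCV 4.12 (cv2) and the standard library are available. Lean on these libraries where they do the work, as an engineer would, in place of code of your own. Each camera call takes 0.05 s, during which the arm holds its last target. There are 200 camera calls.

TASK

The smaller of the two sockets has fallen over on the mat: stand it up on its mouth and let go, then pick it up and try it on the hex nut of the blue microscope stand foot. If it goes down over the nut it is the right one; if it only rests on top, stand it back upright on the mat and put the larger socket on the nut instead. Finish while still gripping the fitting socket, straight and fully down over the nut to the foot plate, with the other socket standing upright on the mat or bench, and do not knock over the larger socket or push the jar, meter and parts tray away.

Things in the scene. Friction and masses are not known exactly. Their poses are not given: they have to be found in the camera images.
- small_socket: Smaller socket, lying on its +x face on the mat. Round tube, 20 mm outside, 30 high; hex hole 14.5 mm across flats, 24 deep: goes over the 13 mm nut, stops on top of the 19 mm one. On it a 20 mm square adapter to grip, 30 to 66 mm above the mouth. Origin: centre of the mouth; z: from mouth to adapter; x, y square to the adapter's faces; two flats of the hole face +x and -x. 0.11 kg.
- large_socket: Larger steel socket, standing on its mouth. Round tube, 27 mm outside, 30 high; hex hole 21 mm across flats, 24 deep: fits the 19 mm nut, far too loose on the 13 mm one. On it a 20 mm square adapter to grip, 30 to 66 mm above the mouth. Origin: centre of the mouth; z: from mouth to adapter; x, y square to the adapter's faces; two flats of the hole face +x and -x. 0.17 kg.
- stud (a point): The point on the top of the blue microscope stand foot (12 mm thick plate, 200 x 130 mm) where its stud rises, 12 mm above the bench: centre of the underside of the nut that is on it. x points along the plate to the 42 mm high round pillar collar, 105 mm away.
- nut_p: Steel hex nut, fixed. One of the two is 13, the other 19 mm across flats (not known which); one is on the stand's stud, the other on a small grey lamp foot to the right, and they change places between runs. 11 mm high, top 2 mm chamfered; its stud (8 or 12 mm thick) ends 5 mm above it. Origin: centre of its underside, on the 12 mm plate; z up; two flats face +x and -x.
- nut_q: Steel hex nut, fixed. One of the two is 13, the other 19 mm across flats (not known which); one is on the stand's stud, the other on a small grey lamp foot to the right, and they change places between runs. 11 mm high, top 2 mm chamfered; its stud (8 or 12 mm thick) ends 5 mm above it. Origin: centre of its underside, on the 12 mm plate; z up; two flats face +x and -x.
- flux_jar: Amber jar, 48 mm across, 42 mm high, on the mat; stays. Origin: centre of its underside.
- meter: Red hand meter lying flat, 75 x 140 x 30 mm (x, y, z), dial to 37 mm; stays. Origin: centre of its underside.
- parts_tray: Grey parts tray with small boards, 160 x 100 x 22 mm (x, y, z); stays. Origin: centre of its underside. Tray, jar, meter and sockets are on a pale blue mat, 500 x 1040 mm, top 3 mm above the bench (z = 0.003), centred 550 mm ahead of the robot.

How it is judged (in metres and radians):
On the way, in this order (a step that is already met when the one before it is completed fails the run):
1. the smaller socket stands upright on its mouth on the mat or bench and is let go (angle between small_socket's own z axis and vertical below 0.1 rad and height (world z) of small_socket below 0.008 m and contact force between the fingers and small_socket below 0.1 N), for 0.2 s.
2. the smaller socket, gripped and upright, is tried on the stand's nut (mouth brought to the nut's top or over it) (horizontal distance between small_socket and stud below 0.005 m and z of small_socket in the frame of stud below 0.0135 m and angle between small_socket's own z axis and vertical below 0.15 rad and contact force between the fingers and small_socket above 0.5 N), for 0.1 s.
At the end, for the whole second after the job is handed in: The socket that fits the stand's nut is over it: mouth within 2.5 mm of the plate, centred within 2.5 mm, upright within 0.1 rad, gripped with over 1 N; the other socket stands upright (0.1 rad) on its mouth on the mat or bench, at rest and untouched (((horizontal distance between nut_q and stud below 0.005 m and horizontal distance between small_socket and nut_q below 0.0025 m and z of small_socket in the frame of nut_q below 0.0025 m and angle between each of small_socket, large_socket's own z axis and vertical below 0.1 rad and contact force between the fingers and small_socket above 1 N and contact force between the fingers and large_socket below 0.1 N and height (world z) of large_socket below 0.008 m and linear speed of large_socket below 0.02 m/s) or (horizontal distance between nut_p and stud below 0.005 m and horizontal distance between large_socket and nut_p below 0.0025 m and z of large_socket in the frame of nut_p below 0.0025 m and angle between each of large_socket, small_socket's own z axis and vertical below 0.1 rad and contact force between the fingers and large_socket above 1 N and contact force between the fingers and small_socket below 0.1 N and height (world z) of small_socket below 0.008 m and linear speed of small_socket below 0.02 m/s))); the arm keeps its last pose, push and grip.
It fails at once if the larger socket is knocked over (angle between large_socket's own z axis and vertical above 0.6 rad).
It fails at once if the jar is pushed more than 30 mm from its place (distance of flux_jar from where it was at the start of the episode above 0.03 m).
It fails at once if the meter is pushed more than 30 mm from its place (distance of meter from where it was at the start of the episode above 0.03 m).
It fails at once if the parts tray is pushed more than 30 mm from its place (distance of parts_tray from where it was at the start of the episode above 0.03 m).
It also fails if it takes over 72 s, if anything falls off the work surface, if the arm or the gripper's body presses on something with over 40 N, if the wrist force passes 120 N, or if a joint passes its speed limit or range.

## Working session

There is one attempt and no reset: what is moved stays moved. The work goes in short steps, Python scripts to look and compute and a tool call to move; the robot and the scene stay as the last step left them, time stands still between calls to the robot, and variables do not carry over. Pictures are saved under pics/ and viewed, at most 10 in all, crops included, and the job is handed in when it is done.

Besides the shell and the picture viewer there is one more tool, called after "Request:" by a JSON object that holds its "method" and its "body", one argument or row to a line. servo_tool: Moves the arm, as the interface text tells. Its arguments: {"type":"object","properties":{"steps":{"type":"array"},"newtons":{"type":"number"}},"required":["steps"]}

```bash
mkdir -p pics; ls; python3 - <<'E'
from rig import env
import cv2,numpy as np
for n in ["top","scene"]:
    p,d=env.get_image(n); m=env.camera_model(n)
    cv2.imwrite(f"pics/{n}0.png",cv2.cvtColor(p,cv2.COLOR_RGB2BGR)); np.savez(f"pics/{n}0.npz",p=p,d=d,T=m["T"],k=[m["fovy"],m["cx"],m["cy"]])
    print(n,m["fovy"],m["cx"],m["cy"],np.round(m["T"],3).tolist(),(d>0).mean())
s=env.observe(); print(s["position"],np.round(s["tool_rot"],3).tolist(),env.tcp_to_tips)
E
```

```text
pics
top 56.521981641183935 284.55011583899943 204.69413684214913 [[0.025, -0.996, 0.08, 0.541], [-0.999, -0.027, -0.028, -0.004], [0.03, -0.079, -0.996, 0.963], [0.0, 0.0, 0.0, 1.0]] 0.9959736394557823
scene 54.15180983282764 280.20592335731254 212.21229585609998 [[0.877, 0.391, -0.28, 0.896], [0.481, -0.7, 0.529, -0.521], [0.011, -0.598, -0.801, 0.848], [0.0, 0.0, 0.0, 1.0]] 0.9962329931972789
[ 0.16029642 -0.52586737  0.24976689] [[0.957, 0.292, -0.0], [0.292, -0.957, 0.001], [0.0, -0.001, -1.0]] 0.019
```

View pics/top0.png

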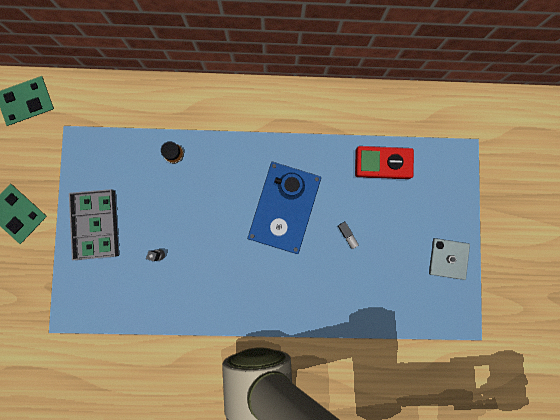

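View pics/scene0.png

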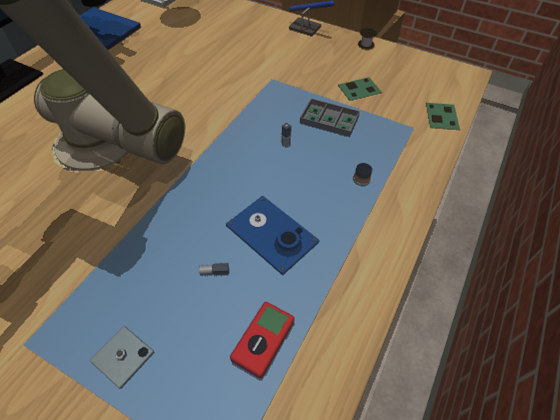

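The top view shows the stand nut at about (279,227), the collar at (291,184), the fallen socket at (347,235) with its dark adapter towards the lower right, and the large socket at (157,255). In the scene view the fallen socket is at (214,269), steel tube to the left.

```bash
cat > h.py <<'E'
import cv2,numpy as np
from rig import env
def grab(n,save=None):
    s=env.observe(); m=env.camera_model(n); p,d=env.get_image(n)
    if save: cv2.imwrite(f"pics/{save}.png",cv2.cvtColor(p,cv2.COLOR_RGB2BGR))
    return p,d,m
def par(m,shape=420): return shape/2/np.tan(np.radians(m["fovy"])/2),m["cx"],m["cy"],np.array(m["T"])
def cloud(d,m):
    f,cx,cy,T=par(m); v,u=np.mgrid[:d.shape[0],:d.shape[1]]
    P=np.stack([(u-cx)/f*d,(v-cy)/f*d,d],-1); return P@T[:3,:3].T+T[:3,3]
def ray(m,u,v,z):
    f,cx,cy,T=par(m); r=T[:3,:3]@np.array([(u-cx)/f,(v-cy)/f,1]); o=T[:3,3]; return o+r*(z-o[2])/r[2]
E
python3 - <<'E'
from h import *
a=np.load("pics/top0.npz"); m=dict(fovy=a["k"][0],cx=a["k"][1],cy=a["k"][2],T=a["T"]); p,d=a["p"],a["d"]
W=cloud(d,m)
print("mat z",np.median(W[280:320,150:230,2]))
def box(u0,u1,v0,v1,zmin,name):
    w=W[v0:v1,u0:u1]; k=w[...,2]>zmin; q=w[k]; 
    if len(q)==0: print(name,"none");return
    c,s,ang=cv2.minAreaRect(q[:,:2].astype(np.float32)); print(name,np.round(c,4),np.round(s,4),round(ang,1),"zmax",q[:,2].max().round(4),len(q)); return q
box(325,370,210,260,.012,"small"); box(140,175,240,272,.02,"large"); box(155,190,138,168,.02,"jar")
box(350,420,140,185,.015,"meter"); box(60,125,180,265,.012,"tray"); box(272,312,168,200,.035,"collar")
box(268,290,217,238,.017,"nut")
hsv=cv2.cvtColor(p,cv2.COLOR_RGB2HSV); k=(hsv[...,0]>105)&(hsv[...,1]>150)&(hsv[...,2]>60); k[:150]=0;k[265:]=0;k[:,:240]=0;k[:,330:]=0
c=max(cv2.findContours(k.astype(np.uint8),0,2)[0],key=cv2.contourArea); r=cv2.minAreaRect(c); print([np.round(ray(m,*b,.012)[:2],4).tolist() for b in cv2.boxPoints(r)])
print("stud",ray(m,279,227,.03),"socket pix adapter/tube", ray(m,351,242,.02),ray(m,343,228,.02))
E
```

```text
mat z 0.002511327522685014
small [ 0.557  -0.1108] [0.2072 0.0595] 82.7 zmax 0.9626 241
large [0.5202 0.1394] [0.0262 0.289 ] 13.3 zmax 0.9626 163
jar [0.6385 0.1357] [0.3389 0.0419] 48.0 zmax 0.9626 302
meter [ 0.6772 -0.1602] [0.1207 0.3967] 24.3 zmax 0.9626 1791
tray [0.5797 0.2398] [0.1603 0.476 ] 6.6 zmax 0.9626 800
collar [ 0.615  -0.0375] [0.1484 0.0669] 0.2 zmax 0.9626 408
nut [ 0.5568 -0.0106] [0.0121 0.0326] 48.3 zmax 0.9626 29
[[0.5328, 0.0574], [0.7239, 0.0055], [0.6891, -0.1203], [0.4985, -0.0662]]
stud [ 0.56203231 -0.01873028  0.03      ] socket pix adapter/tube [ 0.53050492 -0.1937024   0.02      ] [ 0.56378014 -0.17385517  0.02      ]
```

Request:
{"method": "servo_tool", "body": {
  "steps": [
    {"tx":2,"ty":2,"tz":0.5,"yaw":1,"claw":8},
    {"tx":3,"ty":2.8,"yaw":1},
    {"tx":3,"ty":2.8,"yaw":1},
    {"tx":3,"ty":2.8,"yaw":1},
    {"tx":3,"ty":2.8,"yaw":2},
    {"tx":3,"ty":2.8,"yaw":2},
    {"tx":3,"ty":2.8,"yaw":2},
    {"tx":3,"ty":2.8,"yaw":2},
    {"tx":3,"ty":2.8,"yaw":2},
    {"tx":3,"ty":2.8},
    {"tx":3,"ty":2.8},
    {"tx":3,"ty":2.8},
    {"tx":3,"ty":2.8},
    {},
    {},
    {}
  ]
}}

```text
invalid input at $.steps[1]: expected keys tx, ty, tz, yaw, claw
```

```bash
python3 - <<'E'
from h import *
s=env.observe(); print(s["time_s"],s["position"],np.round(s["tool_rot"],3).tolist(),s["grip_width"],s["ft_force"])
p,d,m=grab("wrist","w1"); print(m["fovy"],np.round(m["T"],3).tolist())
np.savez("pics/w1.npz",p=p,d=d,T=m["T"],k=[m["fovy"],m["cx"],m["cy"]])
E
```

```text
0.1 [ 0.16029642 -0.52586737  0.24976689] [[0.957, 0.292, -0.0], [0.292, -0.957, 0.001], [0.0, -0.001, -1.0]] 0.08572918948702628 [ 0.39880495 -1.00921768  0.15195254]
60.1318461545731 [[0.291, -0.911, -0.291, 0.237], [-0.957, -0.277, -0.088, -0.503], [-0.0, 0.304, -0.953, 0.373], [0.0, 0.0, 0.0, 1.0]]
```

View pics/w1.png

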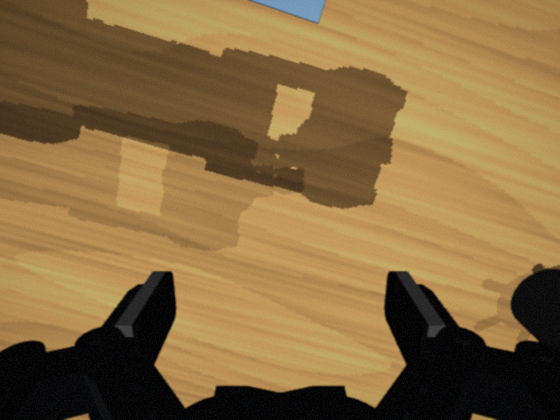

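The move was refused because every row needs all the keys; this picture only shows the bench and the open fingers.

Request:
{"method": "servo_tool", "body": {
  "steps": [
    {"tx":2,"ty":2,"tz":0.5,"yaw":1,"claw":8},
    {"tx":3,"ty":2.8,"tz":0,"yaw":1,"claw":8},
    {"tx":3,"ty":2.8,"tz":0,"yaw":1,"claw":8},
    {"tx":3,"ty":2.8,"tz":0,"yaw":1,"claw":8},
    {"tx":3,"ty":2.8,"tz":0,"yaw":2,"claw":8},
    {"tx":3,"ty":2.8,"tz":0,"yaw":2,"claw":8},
    {"tx":3,"ty":2.8,"tz":0,"yaw":2,"claw":8},
    {"tx":3,"ty":2.8,"tz":0,"yaw":2,"claw":8},
    {"tx":3,"ty":2.8,"tz":0,"yaw":2,"claw":8},
    {"tx":3,"ty":2.8,"tz":0,"yaw":0,"claw":8},
    {"tx":3,"ty":2.8,"tz":0,"yaw":0,"claw":8},
    {"tx":3,"ty":2.8,"tz":0,"yaw":0,"claw":8},
    {"tx":2,"ty":1,"tz":0,"yaw":0,"claw":8},
    {"tx":0,"ty":0,"tz":0,"yaw":0,"claw":8},
    {"tx":0,"ty":0,"tz":0,"yaw":0,"claw":8},
    {"tx":0,"ty":0,"tz":0,"yaw":0,"claw":8}
  ]
}}

```text
time_s: 1.75
position: [0.5296, -0.1887, 0.2552]
tool_rot: [[0.858, 0.513, -0.001], [0.513, -0.858, 0.0], [-0.0, -0.0, -1.0]]
ft_force: [0.8, 0.1, -1.0]
grip_width: 0.08
gripper_force: 0.0
```

```bash
python3 - <<'E'
from h import *
s=env.observe(); print(s["time_s"],s["position"],np.round(s["tool_rot"],3).tolist(),s["grip_width"],s["ft_force"])
p,d,m=grab("wrist","w2"); 
W=cloud(d,m); z=W[...,2]; k=((z>.011)&(z<.03)).astype(np.uint8); k[270:]=0
for c in cv2.findContours(k,0,2)[0]:
    if cv2.contourArea(c)<300: continue
    M=np.zeros_like(k); cv2.drawContours(M,[c],-1,1,-1); q=W[(M>0)&(k>0)]
    g=p[(M>0)&(k>0)].mean(1); r=cv2.minAreaRect(q[:,:2].astype(np.float32))
    print(cv2.boundingRect(c),np.round(r[0],4),np.round(r[1],4),round(r[2],1),"z",np.percentile(q[:,2],[50,95]).round(4),"dark",q[g<90].mean(0).round(4) if (g<90).any() else 0,"light",q[g>=90].mean(0).round(4))
    print([b.round(4).tolist() for b in cv2.boxPoints(r)])
E
```

```text
1.75 [ 0.52964759 -0.18866     0.25521246] [[0.858, 0.513, -0.001], [0.513, -0.858, 0.0], [-0.0, -0.0, -1.0]] 0.07998782435443001 [ 0.75840518  0.05655384 -1.007493  ]
(277, 119, 21, 68) [ 0.5496 -0.187 ] [0.0664 0.0195] 32.2 z [0.0226 0.0242] dark [ 0.5534 -0.1851  0.0221] light [ 0.5375 -0.1927  0.0216]
[[0.5163000226020813, -0.1965000033378601], [0.5267000198364258, -0.21289999783039093], [0.5828999876976013, -0.17749999463558197], [0.5724999904632568, -0.16099999845027924]]
(387, 0, 123, 108) [ 0.6944 -0.2702] [0.1403 0.0244] 79.7 z [0.0231 0.0296] dark [ 0.6946 -0.2611  0.0223] light [ 0.6926 -0.3282  0.0197]
[[0.6699000000953674, -0.33709999918937683], [0.6937999725341797, -0.34139999747276306], [0.718999981880188, -0.20340000092983246], [0.6949999928474426, -0.19910000264644623]]
(54, 0, 228, 132) [ 0.5996 -0.0274] [0.1292 0.1693] 74.5 z [0.0122 0.0136] dark [ 0.566  -0.0067  0.0124] light [ 0.578  -0.0502  0.0124]
[[0.5008000135421753, -0.06700000166893005], [0.6639000177383423, -0.11230000108480453], [0.6984999775886536, 0.012199999764561653], [0.5353999733924866, 0.057500001043081284]]
```

View pics/w2.png

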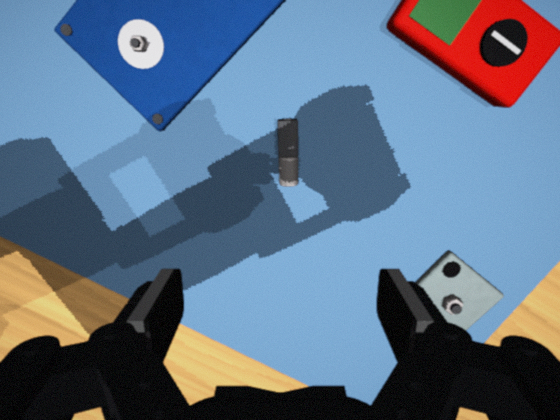

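The wrist view shows the dark adapter at rows 119–158 (far end) and the steel mouth end at row 186. I'll grip just the end of the adapter lightly, so the socket can swing down as it lifts.

Request:
{"method": "servo_tool", "body": {
  "newtons": 20,
  "steps": [
    {"tx":2,"ty":1,"tz":-3,"yaw":1,"claw":4.5},
    {"tx":2,"ty":1,"tz":-4,"yaw":0,"claw":4.5},
    {"tx":1.2,"ty":0.2,"tz":-4,"yaw":0,"claw":4.5},
    {"tx":0,"ty":0,"tz":-4,"yaw":0,"claw":4.5},
    {"tx":0,"ty":0,"tz":-4,"yaw":0,"claw":4.5},
    {"tx":0,"ty":0,"tz":-2,"yaw":0,"claw":4.5},
    {"tx":0,"ty":0,"tz":-0.8,"yaw":0,"claw":4.5},
    {"tx":0,"ty":0,"tz":0,"yaw":0,"claw":4.5},
    {"tx":0,"ty":0,"tz":0,"yaw":0,"claw":1.2},
    {"tx":0,"ty":0,"tz":0,"yaw":0,"claw":1.2},
    {"tx":0,"ty":0,"tz":0,"yaw":0,"claw":1.2},
    {"tx":0,"ty":0,"tz":0,"yaw":0,"claw":1.2},
    {"tx":0,"ty":0,"tz":0,"yaw":0,"claw":1.2},
    {"tx":0,"ty":0,"tz":0,"yaw":0,"claw":1.2},
    {"tx":0,"ty":0,"tz":0,"yaw":0,"claw":1.2}
  ]
}}

```text
time_s: 3.3
position: [0.5829, -0.1664, 0.0386]
tool_rot: [[0.848, 0.529, 0.002], [0.529, -0.848, -0.001], [0.001, 0.002, -1.0]]
ft_force: [-0.2, 1.4, 6.5]
grip_width: 0.0155
gripper_force: 20.2
```

Request:
{"method": "servo_tool", "body": {
  "steps": [
    {"tx":0,"ty":0,"tz":0,"yaw":0,"claw":3.5},
    {"tx":0,"ty":0,"tz":0,"yaw":0,"claw":3.5},
    {"tx":0,"ty":0,"tz":0,"yaw":0,"claw":3.5},
    {"tx":0,"ty":0,"tz":0,"yaw":0,"claw":3.5}
  ]
}}

```text
time_s: 3.7
position: [0.5822, -0.166, 0.0372]
tool_rot: [[0.849, 0.529, -0.0], [0.529, -0.849, 0.0], [-0.0, -0.0, -1.0]]
ft_force: [-0.2, -0.2, -0.1]
grip_width: 0.0347
gripper_force: 0.0
```

```bash
python3 - <<'E'
from h import *
s=env.observe(); print(s["time_s"],s["position"],s["grip_width"],s["ft_force"])
p,d,m=grab("wrist"); c=p[0:330,160:440]; cv2.imwrite("pics/w3.png",cv2.resize(c[...,::-1],None,fx=1.8,fy=1.8))
E
```

```text
3.7 [ 0.58224926 -0.1660435   0.03719112] 0.03473735368662486 [-0.21147165 -0.20735325 -0.1490294 ]
```

View pics/w3.png

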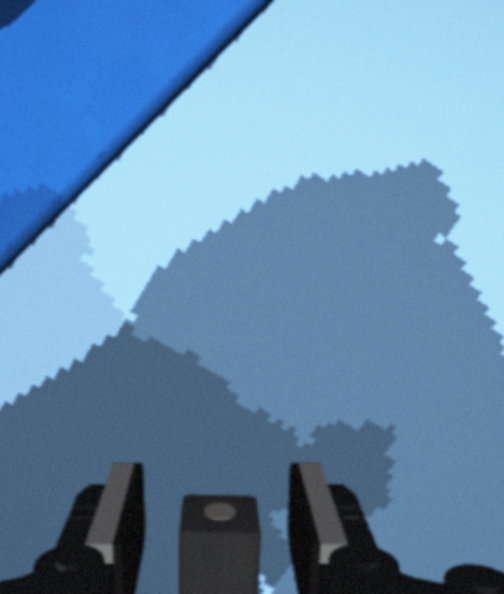

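The picture shows the adapter end at about (220,510), between the open fingers. The first closing only caught its top edge, so I go 6 mm lower.

Request:
{"method": "servo_tool", "body": {
  "newtons": 20,
  "steps": [
    {"tx":0,"ty":0,"tz":-0.6,"yaw":0,"claw":3.5},
    {"tx":0,"ty":0,"tz":0,"yaw":0,"claw":1.7},
    {"tx":0,"ty":0,"tz":0,"yaw":0,"claw":1.7},
    {"tx":0,"ty":0,"tz":0,"yaw":0,"claw":1.7},
    {"tx":0,"ty":0,"tz":0,"yaw":0,"claw":1.7},
    {"tx":0,"ty":0,"tz":0,"yaw":0,"claw":1.7}
  ]
}}

```text
time_s: 4.35
position: [0.5823, -0.1661, 0.0314]
tool_rot: [[0.849, 0.529, 0.0], [0.529, -0.849, -0.0], [0.0, 0.0, -1.0]]
ft_force: [-0.2, -0.7, -1.7]
grip_width: 0.0188
gripper_force: 19.6
```

Request:
{"method": "servo_tool", "body": {
  "steps": [
    {"tx":0,"ty":0,"tz":1,"yaw":0,"claw":1.7},
    {"tx":0,"ty":0,"tz":1,"yaw":0,"claw":1.7},
    {"tx":0,"ty":0,"tz":1,"yaw":0,"claw":1.7},
    {"tx":0,"ty":0,"tz":1,"yaw":0,"claw":1.7},
    {"tx":0,"ty":0,"tz":1,"yaw":0,"claw":1.7},
    {"tx":0,"ty":0,"tz":1,"yaw":0,"claw":1.7},
    {"tx":0,"ty":0,"tz":1,"yaw":0,"claw":1.7},
    {"tx":0,"ty":0,"tz":0,"yaw":0,"claw":1.7}
  ]
}}

```text
time_s: 5.15
position: [0.5829, -0.1664, 0.103]
tool_rot: [[0.849, 0.529, 0.002], [0.529, -0.849, -0.001], [0.001, 0.002, -1.0]]
ft_force: [0.1, 0.1, -1.1]
grip_width: 0.0186
gripper_force: 19.6
```

```bash
python3 - <<'E'
from h import *
s=env.observe(); print(s["time_s"],s["position"],s["grip_width"],s["ft_force"])
p,d,m=grab("wrist"); q,_,_=grab("scene")
a=cv2.resize(p[150:420,160:440],(386,372)); 
f,cx,cy,T=par(env.camera_model("scene")); c=T[:3,:3].T@(np.array(s["position"])-T[:3,3]); u,v=int(cx+f*c[0]/c[2]),int(cy+f*c[1]/c[2]); print(u,v)
b=cv2.resize(q[v-50:v+70,u-60:u+65],(386,372)); cv2.imwrite("pics/w4.png",np.hstack([a,b])[...,::-1])
E
```

```text
5.15 [ 0.58288914 -0.1663544   0.10297369] 0.018640556924260476 [ 0.10972722  0.06762226 -1.12874649]
227 247
```

View pics/w4.png

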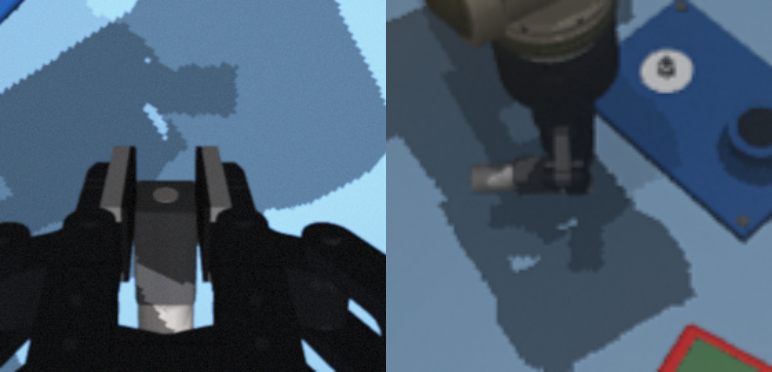

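The left part shows the socket pinned at its adapter end. The right part shows it held level, with the mouth to the left at (475,180), so it did not swing. I'll turn it in the grip by pressing its lower mouth lip on the lamp foot's edge, and first measure that edge.

```bash
python3 - <<'E'
from h import *
print("q",np.round(env.observe()["q"],1))
a=np.load("pics/top0.npz"); m=dict(fovy=a["k"][0],cx=a["k"][1],cy=a["k"][2],T=a["T"]); p,d=a["p"],a["d"]
hsv=cv2.cvtColor(p,cv2.COLOR_RGB2HSV); k=(hsv[...,1]<75)&(hsv[...,2]>90); k=k.astype(np.uint8); k[:,:420]=0;k[:,485:]=0;k[:225]=0;k[290:]=0
c=max(cv2.findContours(k,0,2)[0],key=cv2.contourArea); r=cv2.minAreaRect(c); print(r,[np.round(ray(m,*b,.012)[:2],4).tolist() for b in cv2.boxPoints(r)])
W=cloud(d,m); z=W[...,2]
for n,(u0,u1,v0,v1),zm,zx in [("lampnut",(440,465,250,270),.019,.06),("large",(140,175,240,272),.02,.1),("jar",(155,190,138,168),.02,.1),("standnut",(268,290,217,238),.019,.06),("collar",(272,312,168,200),.035,.1)]:
    q=W[v0:v1,u0:u1]; k=(q[...,2]>zm)&(q[...,2]<zx); q=q[k]; print(n,q[:,:2].min(0).round(4),q[:,:2].max(0).round(4),q[:,2].max().round(4),len(q))
E
```

```text
q [-27.1  35.2  77.3   0.   67.5  30.9]
((449.7384948730469, 258.5923156738281), (36.0941047668457, 37.45848846435547), 7.125016689300537) [[0.4552, -0.3884], [0.5457, -0.4004], [0.5369, -0.4894], [0.4464, -0.4767]]
lampnut [ 0.4882 -0.4494] [ 0.5052 -0.429 ] 0.0302 54
large [0.4771 0.2556] [0.503  0.2798] 0.072 159
jar [0.7152 0.2244] [0.759  0.2659] 0.0484 299
standnut [ 0.5573 -0.0237] [ 0.5693 -0.0115] 0.0282 25
collar [ 0.6405 -0.0708] [ 0.6892 -0.0039] 0.046 401
```

Request:
{"method": "servo_tool", "body": {
  "steps": [
    {"tx":-0.9,"ty":-1.8,"tz":0,"yaw":6,"claw":1.7},
    {"tx":-0.9,"ty":-1.8,"tz":0,"yaw":6,"claw":1.7},
    {"tx":-0.9,"ty":-1.8,"tz":0,"yaw":6,"claw":1.7},
    {"tx":-0.9,"ty":-1.8,"tz":0,"yaw":6.5,"claw":1.7},
    {"tx":-0.9,"ty":-1.8,"tz":0,"yaw":6.5,"claw":1.7},
    {"tx":-0.9,"ty":-1.8,"tz":-1,"yaw":6.5,"claw":1.7},
    {"tx":-0.9,"ty":-1.8,"tz":-1,"yaw":6.5,"claw":1.7},
    {"tx":-0.9,"ty":-1.8,"tz":-1,"yaw":6.5,"claw":1.7},
    {"tx":0,"ty":0,"tz":-1,"yaw":0,"claw":1.7},
    {"tx":0,"ty":0,"tz":0,"yaw":0,"claw":1.7},
    {"tx":0,"ty":0,"tz":0,"yaw":0,"claw":1.7}
  ]
}}

```text
time_s: 6.35
position: [0.5106, -0.3093, 0.0611]
tool_rot: [[0.132, 0.991, -0.001], [0.991, -0.132, 0.001], [0.001, -0.001, -1.0]]
ft_force: [-0.5, 0.3, -1.3]
grip_width: 0.0189
gripper_force: 19.6
```

```bash
python3 - <<'E'
from h import *
s=env.observe(); print(s["time_s"],s["position"],np.round(s["tool_rot"],3).tolist(),s["grip_width"])
p,d,m=grab("scene"); f,cx,cy,T=par(m); W=cloud(d,m)
P=np.array(s["position"]);R=np.array(s["tool_rot"]); L=(W-P)@R   # tool frame
def px(t): c=T[:3,:3].T@(P+R@np.array(t)-T[:3,3]); return int(cx+f*c[0]/c[2]),int(cy+f*c[1]/c[2])
k=(L[...,0]<-20e-3)&(L[...,0]>-.1)&(abs(L[...,1])<.014)&(W[...,2]>.017)&(W[...,2]<.08)
q=L[k]; print(len(q), "tool x range",np.percentile(q[:,0],[1,5,50]).round(4),"y",np.percentile(q[:,1],[5,95]).round(4),"z",np.percentile(q[:,2],[3,97]).round(4))
A=np.c_[q[:,0],np.ones(len(q))]
for lo in np.arange(-.08,-.02,.01):
    j=(q[:,0]>lo)&(q[:,0]<=lo+.01)
    if j.sum()>3: print(round(lo,3),j.sum(),"top z(tool)",q[j,2].min().round(4),"max",q[j,2].max().round(4))
# lamp edge: plate-height points
k=(abs(W[...,2]-.012)<.004)&(W[...,0]>.44)&(W[...,0]<.56)&(W[...,1]<-.35)&(W[...,1]>-.5)
for x in (.48,.49,.50,.51,.52):
    j=k&(abs(W[...,0]-x)<.005); print(x,np.percentile(W[j][:,1],[98,100]).round(4) if j.any() else 0)
u,v=px((-.03,0,.02)); u=max(u,80); b=p[max(v-70,0):v+70,u-80:u+80]; cv2.imwrite("pics/s5.png",cv2.resize(b[...,::-1],None,fx=4,fy=4)); print(u,v)
E
```

```text
6.35 [ 0.51057558 -0.30928848  0.06109885] [[0.132, 0.991, -0.001], [0.991, -0.132, 0.001], [0.001, -0.001, -1.0]] 0.018904146178243302
309 tool x range [-0.0719 -0.0707 -0.0441] y [-0.0056  0.012 ] z [0.008  0.0256]
-0.08 20 top z(tool) 0.0098 max 0.0279
-0.07 54 top z(tool) 0.0083 max 0.0233
-0.06 48 top z(tool) 0.0082 max 0.0227
-0.05 55 top z(tool) 0.0084 max 0.0271
-0.04 66 top z(tool) 0.0074 max 0.0269
-0.03 66 top z(tool) 0.0068 max 0.0296
0.48 [-0.3935 -0.3914]
0.49 [-0.3949 -0.3929]
0.5 [-0.3963 -0.3943]
0.51 [-0.3981 -0.3955]
0.52 [-0.3991 -0.3971]
153 310
```

View pics/s5.png

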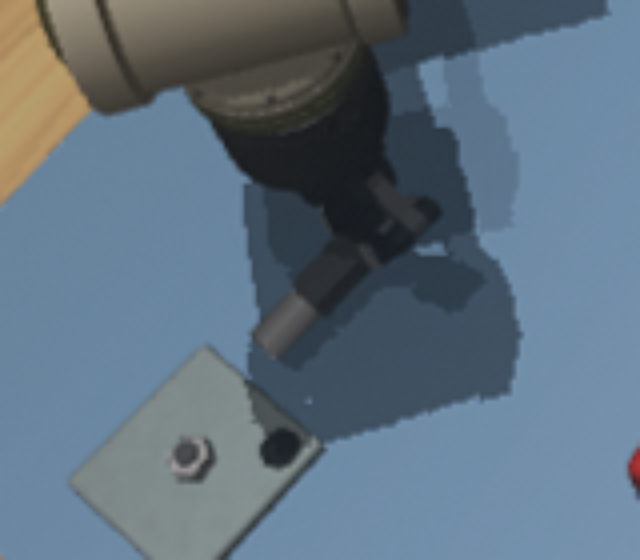

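The scene crop shows the socket level, with its mouth at (265,345), about 15 mm short of the lamp foot's near edge running from (210,345) to (325,445). Contact comes next.

Request:
{"method": "servo_tool", "body": {
  "steps": [
    {"tx":0,"ty":0,"tz":-1.2,"yaw":0,"claw":1.7},
    {"tx":0,"ty":0,"tz":-1.05,"yaw":0,"claw":1.7},
    {"tx":-0.09,"ty":-0.7,"tz":0,"yaw":0,"claw":1.7},
    {"tx":-0.06,"ty":-0.5,"tz":0,"yaw":0,"claw":1.7},
    {"tx":-0.04,"ty":-0.3,"tz":0,"yaw":0,"claw":1.7},
    {"tx":-0.02,"ty":-0.15,"tz":0,"yaw":0,"claw":1.7},
    {"tx":0,"ty":0,"tz":0,"yaw":0,"claw":1.7}
  ]
}}

```text
time_s: 7.1
position: [0.5082, -0.323, 0.0386]
tool_rot: [[0.131, 0.991, -0.001], [0.991, -0.131, 0.008], [0.008, -0.002, -1.0]]
ft_force: [3.1, 18.6, 3.2]
grip_width: 0.0188
gripper_force: 20.9
```

Request:
{"method": "servo_tool", "body": {
  "steps": [
    {"tx":-0.02,"ty":-0.16,"tz":0.5,"yaw":0,"claw":1.7},
    {"tx":-0.02,"ty":-0.16,"tz":0.55,"yaw":0,"claw":1.7},
    {"tx":-0.03,"ty":-0.25,"tz":0.5,"yaw":0,"claw":1.7},
    {"tx":-0.03,"ty":-0.25,"tz":0.5,"yaw":0,"claw":1.7},
    {"tx":0,"ty":0,"tz":0,"yaw":0,"claw":1.7}
  ]
}}

```text
time_s: 7.6
position: [0.5074, -0.335, 0.0601]
tool_rot: [[0.132, 0.991, 0.001], [0.991, -0.132, 0.0], [0.0, 0.001, -1.0]]
ft_force: [0.5, 4.3, -0.5]
grip_width: 0.0186
gripper_force: 27.6
```

```bash
cat >> h.py <<'E'
def hand(n="scene"):
    s=env.observe(); p,d,m=grab(n); W=cloud(d,m); P=np.array(s["position"]);R=np.array(s["tool_rot"]); L=(W-P)@R
    k=(L[...,0]<-13e-3)&(L[...,0]>-.1)&(abs(L[...,1])<.012)&(W[...,2]>.018)&(L[...,2]>0)
    q=L[k]; print("t",s["time_s"],P.round(4),"F",np.round(s["ft_force"],1),"w",round(s["grip_width"],4),"n",len(q))
    if len(q)<20: return p
    x,z=q[:,0],q[:,2]
    c=np.cov(np.c_[x,z].T); w,V=np.linalg.eigh(c); v=V[:,1]; v=v if v[1]>0 else -v
    print("centroid",q.mean(0).round(4),"axis dir (toolx,toolz)",v.round(3),"tilt from horizontal",np.degrees(np.arctan2(v[1],-v[0])).round(1),"x min",x.min().round(4),"zmax",z.max().round(4)); return p
E
python3 -c "
from h import *
hand()"
```

```text
t 7.6 [ 0.5074 -0.335   0.0601] F [ 0.5  4.3 -0.5] w 0.0186 n 323
centroid [-0.0415  0.0043  0.0256] axis dir (toolx,toolz) [-0.946  0.324] tilt from horizontal 18.9 x min -0.1 zmax 0.0418
```

Request:
{"method": "servo_tool", "body": {
  "steps": [
    {"tx":-0.05,"ty":-0.36,"tz":0.43,"yaw":0,"claw":1.7},
    {"tx":-0.05,"ty":-0.36,"tz":0.43,"yaw":0,"claw":1.7},
    {"tx":-0.05,"ty":-0.42,"tz":0.36,"yaw":0,"claw":1.7},
    {"tx":-0.06,"ty":-0.42,"tz":0.36,"yaw":0,"claw":1.7},
    {"tx":-0.06,"ty":-0.47,"tz":0.28,"yaw":0,"claw":1.7},
    {"tx":-0.06,"ty":-0.47,"tz":0.28,"yaw":0,"claw":1.7},
    {"tx":0,"ty":0,"tz":0,"yaw":0,"claw":1.7}
  ]
}}

```text
time_s: 8.35
position: [0.5038, -0.3606, 0.0811]
tool_rot: [[0.132, 0.991, 0.0], [0.991, -0.132, -0.001], [-0.001, 0.0, -1.0]]
ft_force: [0.2, 3.5, 0.8]
grip_width: 0.019
gripper_force: 31.6
```

```bash
python3 -c "
from h import *
hand()"
```

```text
t 8.35 [ 0.5038 -0.3606  0.0811] F [0.2 3.5 0.8] w 0.019 n 280
centroid [-0.0421  0.0048  0.0455] axis dir (toolx,toolz) [-0.916  0.402] tilt from horizontal 23.7 x min -0.0889 zmax 0.063
```

```bash
cat >> h.py <<'E'
def sl(n="scene",show=True):
    s=env.observe(); p,d,m=grab(n); W=cloud(d,m); P=np.array(s["position"]);R=np.array(s["tool_rot"]); L=(W-P)@R
    print("t",round(s["time_s"],2),P.round(4),"F",np.round(s["ft_force"],1),"w",round(s["grip_width"],4))
    k0=(abs(L[...,1])<.014)&(L[...,0]<.03)&(L[...,0]>-.08)&(W[...,2]>.004)&(d>0)
    for z in np.arange(.0,.09,.005):
        j=k0&(L[...,2]>z)&(L[...,2]<=z+.005)
        if j.sum()>3: print(f"{z:.3f}",j.sum(),"x",np.percentile(L[j][:,0],[3,50,97]).round(4),"y",np.percentile(L[j][:,1],[3,97]).round(4),"g",int(p[j].mean()))
    return p
E
python3 -c "
from h import *
sl()"
```

```text
t 8.4 [ 0.5038 -0.3602  0.0808] F [-0.4  3.8 -0.2] w 0.0185
0.010 5 x [-0.0101 -0.0081 -0.0074] y [-0.0123  0.0013] g 40
0.015 19 x [-0.0142 -0.0102 -0.0084] y [-0.007   0.0101] g 41
0.020 26 x [-0.0173 -0.0138 -0.011 ] y [-0.0074  0.0115] g 42
0.025 34 x [-0.0228 -0.0187 -0.0111] y [-0.0059  0.0117] g 43
0.030 33 x [-0.0261 -0.0225 -0.0076] y [-0.0061  0.0126] g 43
0.035 25 x [-0.0297 -0.0259 -0.0042] y [-0.0047  0.0118] g 59
0.040 33 x [-0.034  -0.0279 -0.0109] y [-0.0035  0.012 ] g 71
0.045 30 x [-0.0402 -0.034  -0.0191] y [-0.0039  0.0122] g 75
0.050 44 x [-0.0793 -0.0402 -0.0265] y [-0.0023  0.0116] g 67
0.055 52 x [-0.0796 -0.0707 -0.0345] y [-0.0043  0.013 ] g 71
0.060 13 x [-0.0763 -0.0707 -0.033 ] y [-0.0036  0.0128] g 64
0.065 130 x [-0.0772 -0.0581 -0.0404] y [-0.0137  0.0137] g 82
0.070 73 x [-0.0706 -0.0546 -0.0155] y [-0.0132  0.012 ] g 80
0.075 21 x [-0.033  -0.0027  0.0279] y [-0.0038  0.0127] g 63
```

Request:
{"method": "servo_tool", "body": {
  "steps": [
    {"tx":-0.07,"ty":-0.52,"tz":0.2,"yaw":0,"claw":1.7},
    {"tx":-0.07,"ty":-0.52,"tz":0.2,"yaw":0,"claw":1.7},
    {"tx":-0.07,"ty":-0.54,"tz":0.1,"yaw":0,"claw":1.7},
    {"tx":-0.07,"ty":-0.54,"tz":0.1,"yaw":0,"claw":1.7},
    {"tx":-0.07,"ty":-0.56,"tz":0,"yaw":0,"claw":1.7},
    {"tx":-0.07,"ty":-0.56,"tz":0,"yaw":0,"claw":1.7},
    {"tx":0,"ty":0,"tz":0,"yaw":0,"claw":1.7}
  ]
}}

```text
time_s: 9.15
position: [0.5001, -0.3933, 0.0881]
tool_rot: [[0.132, 0.991, 0.002], [0.991, -0.132, -0.002], [-0.002, 0.002, -1.0]]
ft_force: [-0.5, 3.4, 8.4]
grip_width: 0.0185
gripper_force: 33.9
```

```bash
python3 -c "
from h import *
sl()"
```

```text
t 9.15 [ 0.5001 -0.3933  0.0881] F [-0.5  3.4  8.4] w 0.0185
0.035 11 x [-0.0084 -0.0047  0.0089] y [-0.006   0.0117] g 36
0.040 16 x [-0.0088 -0.0023  0.0101] y [-0.0051  0.0118] g 44
0.045 13 x [-0.0105 -0.0049  0.0085] y [-0.0024  0.0116] g 59
0.050 19 x [-0.012  -0.0074  0.0022] y [0.0015 0.0117] g 64
0.055 17 x [-0.0459 -0.013  -0.0007] y [-0.0008  0.0111] g 59
0.060 46 x [-0.051  -0.043  -0.0035] y [-0.0013  0.0109] g 58
0.065 64 x [-0.0547 -0.0434 -0.0051] y [-0.0054  0.0127] g 71
0.070 46 x [-0.0776 -0.0359 -0.0051] y [-0.0127  0.0135] g 74
0.075 342 x [-0.078  -0.0541 -0.0117] y [-0.0131  0.0134] g 80
0.080 21 x [-0.0278  0.0146  0.0233] y [-0.0062  0.0119] g 83
```

Request:
{"method": "servo_tool", "body": {
  "steps": [
    {"tx":-0.07,"ty":-0.55,"tz":-0.12,"yaw":0,"claw":1.7},
    {"tx":-0.07,"ty":-0.55,"tz":-0.12,"yaw":0,"claw":1.7},
    {"tx":-0.04,"ty":-0.3,"tz":-0.1,"yaw":0,"claw":1.7},
    {"tx":0,"ty":0,"tz":0,"yaw":0,"claw":1.7}
  ]
}}

```text
time_s: 9.6
position: [0.4985, -0.4082, 0.0862]
tool_rot: [[0.132, 0.991, 0.003], [0.991, -0.132, -0.005], [-0.005, 0.004, -1.0]]
ft_force: [-2.9, 1.6, 16.2]
grip_width: 0.0189
gripper_force: 35.8
```

```bash
python3 -c "
from h import *
sl()
sl('wrist')"
```

```text
t 9.6 [ 0.4985 -0.4082  0.0862] F [-2.9  1.6 16.2] w 0.0189
0.005 5 x [0.0179 0.0186 0.0198] y [-0.0029  0.0045] g 35
0.035 8 x [0.0007 0.0068 0.0177] y [0.0107 0.0124] g 37
0.040 8 x [0.0006 0.0109 0.0168] y [0.0095 0.0118] g 43
0.045 8 x [0.0021 0.0093 0.0137] y [0.0087 0.0109] g 51
0.050 10 x [-0.0247  0.0052  0.0147] y [0.0034 0.0103] g 53
0.055 37 x [-0.0349 -0.0273  0.0146] y [-0.0015  0.0106] g 50
0.060 51 x [-0.0382 -0.0275  0.0083] y [-0.0043  0.0117] g 69
0.065 40 x [-0.0395 -0.0261  0.0136] y [-0.0037  0.0127] g 63
0.070 209 x [-0.0714 -0.0408  0.0062] y [-0.0132  0.0137] g 77
0.075 253 x [-0.0745 -0.0467  0.0082] y [-0.0133  0.0133] g 80
0.080 6 x [-0.0782 -0.0271  0.0278] y [-0.0016  0.0113] g 93
t 9.65 [ 0.4986 -0.4081  0.0862] F [-2.1  0.8 16.2] w 0.0185
0.000 229 x [-0.0074  0.0108  0.0116] y [-0.0137  0.0137] g 41
0.005 2353 x [0.0009 0.011  0.0197] y [-0.0093  0.0112] g 55
0.010 337 x [-0.0083  0.0197  0.0204] y [-0.0133  0.0131] g 45
0.015 215 x [-0.0056  0.0196  0.0201] y [-0.0092  0.0112] g 36
0.020 166 x [0.0188 0.0194 0.0198] y [-0.0078  0.0108] g 32
0.025 148 x [0.0186 0.0191 0.0195] y [-0.0074  0.0105] g 31
0.030 143 x [0.0182 0.0188 0.0192] y [-0.0081  0.0102] g 33
0.035 127 x [0.018  0.0185 0.0188] y [-0.008   0.0103] g 34
0.040 71 x [0.0177 0.0182 0.0186] y [-0.0077  0.0099] g 40
0.045 68 x [0.0165 0.0175 0.018 ] y [-0.0034  0.0056] g 67
0.050 70 x [0.015  0.0171 0.0179] y [-0.0056  0.0072] g 67
0.055 276 x [-0.0361 -0.031   0.0173] y [-0.0058  0.0078] g 68
0.060 168 x [-0.0391 -0.0325  0.0171] y [-0.0072  0.0115] g 104
0.065 72 x [-0.0281  0.0156  0.0169] y [-0.0079  0.0098] g 70
0.070 1855 x [-0.073  -0.0555  0.0127] y [-0.0134  0.0134] g 132
0.075 349 x [-0.0748 -0.0494  0.014 ] y [-0.013   0.0134] g 113
0.080 142 x [0.0136 0.0194 0.0295] y [-0.0131  0.0128] g 111
```

The socket is within 3° of upright. Next I carry it to clear mat and lower it.

Request:
{"method": "servo_tool", "body": {
  "steps": [
    {"tx":0,"ty":0,"tz":1,"yaw":0,"claw":1.7},
    {"tx":0,"ty":1,"tz":1.2,"yaw":0,"claw":1.7},
    {"tx":0.2,"ty":2,"tz":0,"yaw":0,"claw":1.7},
    {"tx":0.2,"ty":3,"tz":0,"yaw":0,"claw":1.7},
    {"tx":0.2,"ty":3,"tz":0,"yaw":0,"claw":1.7},
    {"tx":0.2,"ty":2,"tz":0,"yaw":0,"claw":1.7},
    {"tx":0,"ty":1,"tz":0,"yaw":0,"claw":1.7},
    {"tx":0,"ty":0,"tz":-1,"yaw":0,"claw":1.7},
    {"tx":0,"ty":0,"tz":-0.8,"yaw":0,"claw":1.7},
    {"tx":0,"ty":0,"tz":0,"yaw":0,"claw":1.7},
    {"tx":0,"ty":0,"tz":0,"yaw":0,"claw":1.7}
  ]
}}

```text
time_s: 10.8
position: [0.5057, -0.287, 0.0867]
tool_rot: [[0.132, 0.991, -0.001], [0.991, -0.132, 0.0], [0.0, -0.001, -1.0]]
ft_force: [0.8, 0.3, -1.3]
grip_width: 0.0187
gripper_force: 34.0
```

```bash
python3 -c "
from h import *
sl('wrist')"
```

```text
t 10.8 [ 0.5057 -0.287   0.0867] F [ 0.8  0.3 -1.3] w 0.0187
0.000 234 x [-0.0077  0.0108  0.0116] y [-0.0134  0.0135] g 41
0.005 2255 x [0.0009 0.0108 0.0195] y [-0.0095  0.0112] g 56
0.010 422 x [-0.0081  0.0193  0.0204] y [-0.0131  0.013 ] g 46
0.015 174 x [-0.0048  0.0195  0.02  ] y [-0.0109  0.0112] g 35
0.020 146 x [0.0185 0.019  0.0194] y [-0.0075  0.0107] g 30
0.025 127 x [0.0179 0.0184 0.0189] y [-0.0077  0.0105] g 30
0.030 115 x [0.0173 0.0179 0.0183] y [-0.0078  0.0106] g 31
0.035 113 x [0.0169 0.0173 0.0177] y [-0.0077  0.0101] g 29
0.040 82 x [0.0164 0.0168 0.0171] y [-0.0079  0.0103] g 36
0.045 41 x [0.0149 0.0159 0.0162] y [-0.0028  0.0051] g 62
0.050 47 x [0.0135 0.0153 0.0158] y [-0.0044  0.0068] g 62
0.055 56 x [0.012  0.0144 0.0152] y [-0.0058  0.0079] g 62
0.060 60 x [0.0107 0.0137 0.0147] y [-0.0065  0.0087] g 61
0.065 62 x [0.0089 0.0131 0.0143] y [-0.0074  0.0089] g 63
0.070 41 x [0.008  0.0124 0.0137] y [-0.0076  0.0089] g 69
0.080 286 x [-0.0766 -0.0446  0.0288] y [-0.0125  0.0133] g 116
```

Request:
{"method": "servo_tool", "body": {
  "steps": [
    {"tx":0,"ty":0,"tz":-0.6,"yaw":0,"claw":1.7},
    {"tx":0,"ty":0,"tz":-0.4,"yaw":0,"claw":1.7},
    {"tx":0,"ty":0,"tz":-0.2,"yaw":0,"claw":1.7},
    {"tx":0,"ty":0,"tz":-0.1,"yaw":0,"claw":1.7},
    {"tx":0,"ty":0,"tz":0,"yaw":0,"claw":1.7}
  ]
}}

```text
time_s: 11.35
position: [0.5066, -0.2878, 0.0775]
tool_rot: [[0.131, 0.991, 0.003], [0.991, -0.131, -0.005], [-0.004, 0.004, -1.0]]
ft_force: [-6.1, -0.7, 24.3]
grip_width: 0.019
gripper_force: 36.8
```

```bash
python3 -c "
from h import *
sl('wrist')"
```

```text
t 11.35 [ 0.5066 -0.2878  0.0775] F [-6.1 -0.7 24.3] w 0.019
0.000 235 x [-0.0072  0.0108  0.0115] y [-0.0135  0.0136] g 41
0.005 2325 x [0.0009 0.0109 0.0197] y [-0.0093  0.0112] g 57
0.010 365 x [-0.008   0.0196  0.0203] y [-0.0129  0.0129] g 46
0.015 191 x [-0.0059  0.0195  0.02  ] y [-0.0105  0.0112] g 36
0.020 159 x [0.0187 0.0191 0.0195] y [-0.0079  0.0102] g 31
0.025 140 x [0.0182 0.0187 0.0191] y [-0.0081  0.0104] g 31
0.030 121 x [0.0178 0.0183 0.0187] y [-0.008   0.0098] g 30
0.035 120 x [0.0174 0.0179 0.0183] y [-0.0083  0.01  ] g 30
0.040 80 x [0.0171 0.0174 0.0178] y [-0.0084  0.0097] g 37
0.045 47 x [0.0156 0.0166 0.0172] y [-0.0043  0.0049] g 65
0.050 57 x [0.0142 0.016  0.0168] y [-0.0053  0.0062] g 65
0.055 65 x [0.0131 0.0152 0.0163] y [-0.0069  0.0073] g 64
0.060 73 x [0.011  0.0148 0.0159] y [-0.0083  0.0081] g 64
0.065 60 x [0.0106 0.0144 0.0154] y [-0.0086  0.0077] g 65
0.070 408 x [-0.0769  0.0035  0.0282] y [-0.0133  0.0132] g 109
```

Request:
{"method": "servo_tool", "body": {
  "steps": [
    {"tx":0,"ty":0,"tz":0.2,"yaw":0,"claw":1.7},
    {"tx":0,"ty":0,"tz":0,"yaw":0,"claw":1.7},
    {"tx":0,"ty":0,"tz":0,"yaw":0,"claw":4.5},
    {"tx":0,"ty":0,"tz":0,"yaw":0,"claw":4.5},
    {"tx":0,"ty":0,"tz":0,"yaw":0,"claw":4.5},
    {"tx":0,"ty":0,"tz":0,"yaw":0,"claw":4.5},
    {"tx":0,"ty":0,"tz":0,"yaw":0,"claw":4.5},
    {"tx":0,"ty":0,"tz":0,"yaw":0,"claw":4.5}
  ]
}}

```text
time_s: 12.2
position: [0.5059, -0.2862, 0.0762]
tool_rot: [[0.131, 0.991, -0.0], [0.991, -0.131, 0.0], [0.0, -0.0, -1.0]]
ft_force: [0.5, -0.3, 0.8]
grip_width: 0.0452
gripper_force: 0.0
```

```bash
python3 -c "
from h import *
sl('wrist')"
```

```text
t 12.2 [ 0.5059 -0.2862  0.0762] F [ 0.5 -0.3  0.8] w 0.0452
0.005 2190 x [-0.0071  0.0032  0.0117] y [-0.0084  0.0101] g 58
0.010 258 x [0.011  0.0117 0.0122] y [-0.0083  0.0101] g 34
0.015 233 x [0.0111 0.0118 0.0123] y [-0.0085  0.0101] g 33
0.020 230 x [0.0112 0.0119 0.0124] y [-0.0082  0.0099] g 33
0.025 194 x [0.0112 0.012  0.0124] y [-0.0084  0.0102] g 34
0.030 187 x [0.0116 0.012  0.0126] y [-0.0083  0.01  ] g 32
0.035 164 x [0.0113 0.0121 0.0126] y [-0.0085  0.0102] g 34
0.040 97 x [0.0114 0.012  0.0125] y [-0.0073  0.0094] g 49
0.045 88 x [0.0101 0.0117 0.0126] y [-0.0052  0.0069] g 69
0.050 110 x [0.0084 0.0116 0.0126] y [-0.0068  0.0084] g 70
0.055 119 x [0.0067 0.0113 0.0127] y [-0.0078  0.0096] g 68
0.060 103 x [0.0063 0.0117 0.0129] y [-0.0078  0.0098] g 69
0.065 100 x [0.0058 0.0116 0.013 ] y [-0.008  0.01 ] g 69
0.070 313 x [-0.0762  0.0083  0.0285] y [-0.0135  0.0134] g 110
```

It stands upright and released. Regrip it, centred and deeper.

Request:
{"method": "servo_tool", "body": {
  "newtons": 60,
  "steps": [
    {"tx":0.12,"ty":0.2,"tz":-0.7,"yaw":0,"claw":4.5},
    {"tx":0,"ty":0,"tz":-0.7,"yaw":0,"claw":4.5},
    {"tx":0,"ty":0,"tz":-0.7,"yaw":0,"claw":4.5},
    {"tx":0,"ty":0,"tz":0,"yaw":0,"claw":4.5},
    {"tx":0,"ty":0,"tz":0,"yaw":0,"claw":1.6},
    {"tx":0,"ty":0,"tz":0,"yaw":0,"claw":1.6},
    {"tx":0,"ty":0,"tz":0,"yaw":0,"claw":1.6},
    {"tx":0,"ty":0,"tz":0,"yaw":0,"claw":1.6},
    {"tx":0,"ty":0,"tz":0,"yaw":0,"claw":1.6},
    {"tx":0,"ty":0,"tz":0,"yaw":0,"claw":1.6}
  ]
}}

```text
time_s: 13.25
position: [0.5073, -0.2843, 0.0556]
tool_rot: [[0.131, 0.991, 0.0], [0.991, -0.131, -0.0], [-0.0, 0.001, -1.0]]
ft_force: [-0.3, -0.2, 0.9]
grip_width: 0.0194
gripper_force: 59.8
```

Request:
{"method": "servo_tool", "body": {
  "steps": [
    {"tx":0,"ty":0,"tz":2,"yaw":0,"claw":1.6},
    {"tx":0,"ty":1,"tz":2.5,"yaw":0,"claw":1.6},
    {"tx":0.7,"ty":2.3,"tz":2,"yaw":3,"claw":1.6},
    {"tx":0.8,"ty":2.5,"tz":0,"yaw":3,"claw":1.6},
    {"tx":0.8,"ty":2.5,"tz":0,"yaw":3,"claw":1.6},
    {"tx":0.8,"ty":2.5,"tz":0,"yaw":3,"claw":1.6},
    {"tx":0.8,"ty":2.5,"tz":0,"yaw":3,"claw":1.6},
    {"tx":0.8,"ty":2.5,"tz":0,"yaw":3,"claw":1.6},
    {"tx":0.8,"ty":2.5,"tz":0,"yaw":3,"claw":1.6},
    {"tx":0.8,"ty":2.5,"tz":0,"yaw":1.4,"claw":1.6},
    {"tx":0.4,"ty":1.5,"tz":0,"yaw":0,"claw":1.6},
    {"tx":0,"ty":0,"tz":0,"yaw":0,"claw":1.6},
    {"tx":0,"ty":0,"tz":0,"yaw":0,"claw":1.6},
    {"tx":0,"ty":0,"tz":0,"yaw":0,"claw":1.6}
  ]
}}

```text
time_s: 14.65
position: [0.5739, -0.0621, 0.1203]
tool_rot: [[-0.255, 0.967, -0.0], [0.967, 0.255, -0.0], [-0.0, -0.0, -1.0]]
ft_force: [-0.1, 0.7, -0.6]
grip_width: 0.0194
gripper_force: 59.6
```

```bash
python3 - <<'E'
from h import *
s=env.observe(); P=np.array(s["position"]);R=np.array(s["tool_rot"]); print(s["time_s"],P,R.round(3).tolist(),s["grip_width"],s["gripper_force"],s["ft_force"],np.round(s["q"],1))
p=sl("wrist"); m=env.camera_model("wrist"); f,cx,cy,T=par(m)
c=T[:3,:3].T@(np.array([.5625,-.018,.023])-T[:3,3]); u,v=int(cx+f*c[0]/c[2]),int(cy+f*c[1]/c[2]); print(u,v)
b=p[max(v-70,0):v+70,max(0,u-80):u+80]; print(max(0,u-80),max(v-70,0)); cv2.imwrite("pics/n6.png",cv2.resize(b[...,::-1],None,fx=4,fy=4,interpolation=cv2.INTER_NEAREST)); np.save("pics/n6.npy",p)
E
```

```text
14.65 [ 0.57392223 -0.0621467   0.12025319] [[-0.255, 0.967, -0.0], [0.967, 0.255, -0.0], [-0.0, -0.0, -1.0]] 0.01939045462337188 59.57924723625183 [-0.09352886  0.74961045 -0.61043774] [-17.9  31.5  81.   -0.   67.5 -32.7]
t 14.65 [ 0.5739 -0.0621  0.1203] F [-0.1  0.7 -0.6] w 0.0194
0.000 458 x [0.0088 0.0096 0.0107] y [-0.0131  0.0131] g 51
0.005 401 x [0.0089 0.0096 0.0107] y [-0.0131  0.013 ] g 50
0.010 376 x [0.009  0.0097 0.0106] y [-0.0131  0.013 ] g 50
0.015 250 x [0.0091 0.0096 0.0102] y [-0.0089  0.0111] g 45
0.020 106 x [0.0081 0.0092 0.0098] y [-0.0063  0.0101] g 78
0.025 151 x [0.0064 0.0089 0.0098] y [-0.0051  0.0089] g 87
0.030 165 x [0.0047 0.0089 0.01  ] y [-0.0065  0.0099] g 87
0.035 156 x [0.0033 0.0087 0.01  ] y [-0.0072  0.0106] g 87
0.040 146 x [0.0037 0.0087 0.0101] y [-0.007   0.0107] g 87
0.045 135 x [0.0033 0.0088 0.0102] y [-0.0071  0.0106] g 87
0.050 32 x [0.0028 0.0087 0.0101] y [-0.0074  0.0099] g 89
276 143
196 73
```

View pics/n6.png

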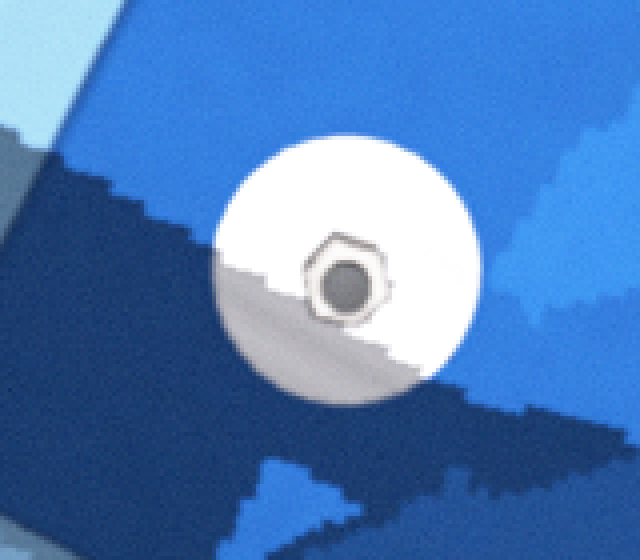

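The crop shows the small (13 mm) nut centred at about (346,281) on the white washer, with hex corners near (335,233), (388,252), (386,301), (346,326), (307,309) and (304,264). I'll work out its centre and angle relative to the socket.

```bash
python3 - <<'E'
from h import *
s=env.observe(); P=np.array(s["position"]);R=np.array(s["tool_rot"]); m=env.camera_model("wrist"); p=np.load("pics/n6.npy")
g=cv2.cvtColor(p,cv2.COLOR_RGB2GRAY)
tool=lambda w:(w-P)@R
V=np.array([[335,233],[388,252],[386,301],[346,326],[307,309],[304,264]])/4+[196,73]-.4
T=np.array([tool(ray(m,*v,.021)) for v in V]); c=T[:,:2].mean(0); print("hex c",c.round(4))
a=np.degrees(np.arctan2(T[:,1]-c[1],T[:,0]-c[0])); print("vertex ang from toolx (mod60)",(a%60).round(1),"r",np.linalg.norm(T[:,:2]-c,axis=1).round(4))
k=np.zeros_like(g); sub=g[73:213,196:356]; 
k[73:213,196:356]=(sub<130)
hsv=cv2.cvtColor(p,cv2.COLOR_RGB2HSV); ks=(hsv[...,1]<60)&(g<125); n,l,st,ce=cv2.connectedComponentsWithStats(ks.astype(np.uint8))
for i in range(1,n):
    if st[i,4]>60 and abs(ce[i]-[282.5,143.5]).max()<12: print("stud px",ce[i],st[i],"tool",tool(ray(m,*ce[i],.028)).round(4))
kw=((hsv[...,1]<50)&(g>100)).astype(np.uint8); n,l,st,ce=cv2.connectedComponentsWithStats(kw)
for i in range(1,n):
    if st[i,4]>1500 and abs(ce[i]-[282.5,143.5]).max()<20: 
        ctr=max(cv2.findContours((l==i).astype(np.uint8),0,2)[0],key=cv2.contourArea); e=cv2.fitEllipse(ctr); print("washer",e,"tool",tool(ray(m,*e[0],.0125)).round(4), "world",ray(m,*e[0],.0125).round(4))
E
```

```text
hex c [0.0455 0.0031]
vertex ang from toolx (mod60) [48.9 56.5 55.5 57.8 53.3 52.9] r [0.0074 0.008  0.0071 0.0069 0.0072 0.0067]
washer ((282.09686279296875, 140.0045166015625), (65.71269226074219, 66.14290618896484), 156.96009826660156) tool [0.0461 0.0034 0.1078] world [ 0.5655 -0.0168  0.0125]
```

Request:
{"method": "servo_tool", "body": {
  "steps": [
    {"tx":-0.2,"ty":1.1,"tz":0,"yaw":-6,"claw":1.6},
    {"tx":-0.3,"ty":1.1,"tz":0,"yaw":-6,"claw":1.6},
    {"tx":-0.3,"ty":1.16,"tz":0,"yaw":-6,"claw":1.6},
    {"tx":-0.2,"ty":1.1,"tz":0,"yaw":-6,"claw":1.6},
    {"tx":0,"ty":0,"tz":-2,"yaw":0,"claw":1.6},
    {"tx":0,"ty":0,"tz":-1.7,"yaw":0,"claw":1.6},
    {"tx":0,"ty":0,"tz":0,"yaw":0,"claw":1.6},
    {"tx":0,"ty":0,"tz":0,"yaw":0,"claw":1.6},
    {"tx":0,"ty":0,"tz":0,"yaw":0,"claw":1.6}
  ]
}}

```text
time_s: 15.6
position: [0.5646, -0.0171, 0.0842]
tool_rot: [[0.16, 0.987, 0.002], [0.987, -0.16, -0.0], [-0.0, 0.002, -1.0]]
ft_force: [-0.1, 1.1, -1.0]
grip_width: 0.019
gripper_force: 59.6
```

Request:
{"method": "servo_tool", "body": {
  "steps": [
    {"tx":0,"ty":0,"tz":-0.3,"yaw":0,"claw":1.6},
    {"tx":0,"ty":0,"tz":-0.3,"yaw":0,"claw":1.6},
    {"tx":0,"ty":0,"tz":-0.2,"yaw":0,"claw":1.6},
    {"tx":0,"ty":0,"tz":-0.1,"yaw":0,"claw":1.6},
    {"tx":0,"ty":0,"tz":0,"yaw":0,"claw":1.6}
  ]
}}

```text
time_s: 16.1
position: [0.5641, -0.0167, 0.0743]
tool_rot: [[0.159, 0.987, -0.0], [0.987, -0.159, -0.0], [-0.0, -0.0, -1.0]]
ft_force: [-1.2, -1.1, -0.7]
grip_width: 0.0193
gripper_force: 59.7
```

Request:
{"method": "servo_tool", "body": {
  "steps": [
    {"tx":0,"ty":0,"tz":-0.2,"yaw":0,"claw":1.6},
    {"tx":0,"ty":0,"tz":-0.2,"yaw":0,"claw":1.6},
    {"tx":0,"ty":0,"tz":-0.2,"yaw":0,"claw":1.6},
    {"tx":0,"ty":0,"tz":0,"yaw":0,"claw":1.6}
  ]
}}

```text
time_s: 16.5
position: [0.5638, -0.0172, 0.0679]
tool_rot: [[0.159, 0.987, -0.001], [0.987, -0.159, -0.001], [-0.001, -0.001, -1.0]]
ft_force: [-1.7, -4.7, -0.9]
grip_width: 0.0195
gripper_force: 59.7
```

Request:
{"method": "servo_tool", "body": {
  "steps": [
    {"tx":-0.02,"ty":-0.05,"tz":-0.2,"yaw":0,"claw":1.6},
    {"tx":0,"ty":0,"tz":-0.15,"yaw":0,"claw":1.6},
    {"tx":0,"ty":0,"tz":-0.1,"yaw":0,"claw":1.6},
    {"tx":0,"ty":0,"tz":0,"yaw":0,"claw":1.6},
    {"tx":0,"ty":0,"tz":0,"yaw":0,"claw":1.6}
  ]
}}

```text
time_s: 17.0
position: [0.5638, -0.0173, 0.0644]
tool_rot: [[0.159, 0.987, 0.0], [0.987, -0.159, -0.001], [-0.001, 0.0, -1.0]]
ft_force: [-4.1, -2.9, 8.7]
grip_width: 0.0194
gripper_force: 61.0
```

```bash
python3 - <<'E'
from h import *
sl("wrist"); s=env.observe(); print(s["ft_force"],s["wrist_torque"])
p,d,m=grab("top"); W=cloud(d,m); q=W[225:285,130:185].reshape(-1,3); q=q[(q[:,2]>.02)&(q[:,2]<.1)]; print("large",q[:,:2].min(0),q[:,:2].max(0),q[:,2].max())
E
```

```text
t 17.0 [ 0.5638 -0.0173  0.0644] F [-4.1 -2.9  8.7] w 0.0194
0.000 466 x [0.0096 0.0104 0.0115] y [-0.0132  0.013 ] g 51
0.005 408 x [0.0097 0.0104 0.0114] y [-0.0131  0.0132] g 51
0.010 359 x [0.0097 0.0104 0.0114] y [-0.0132  0.013 ] g 52
0.015 251 x [0.0098 0.0103 0.011 ] y [-0.0098  0.0113] g 48
0.020 111 x [0.0089 0.0099 0.0105] y [-0.0066  0.0099] g 78
0.025 147 x [0.0071 0.0098 0.0107] y [-0.0053  0.0085] g 89
0.030 152 x [0.0057 0.0094 0.0106] y [-0.0064  0.01  ] g 89
0.035 163 x [0.004  0.0095 0.0107] y [-0.0072  0.0108] g 91
0.040 149 x [0.0046 0.0095 0.0108] y [-0.007   0.0103] g 90
0.045 127 x [0.0042 0.0094 0.0108] y [-0.0071  0.0108] g 93
0.050 2729 x [-0.0626  0.0169  0.0293] y [-0.0133  0.0134] g 135
0.060 40 x [-0.0794 -0.0735 -0.0697] y [-0.0137  0.0135] g 155
[-4.8587664  -4.09261994  8.30893094] [-0.84105971  0.99271068 -0.01608404]
large [0.47706534 0.25542638] [0.50311211 0.27927338] 0.07239378918373107
```

The small socket is on the nut and down on the plate (8.7 N upward), straight and gripped, and the large socket is still standing where it was. Handing in.

```bash
python3 -c "
from rig import env
print(env.close_job())"
```

```text
the job is handed in; nothing more can be done
None
```

I stood the small socket up and let go of it, then tried it on the stand's nut. It fits the 13 mm nut and is gripped straight and fully down to the foot plate. The large socket stands untouched. The job is handed in, and no verdict came back.

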